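# Find the rocking corner of a leather punching plate and press its shim flat

## Robot

A 7-joint arm with a two-finger parallel gripper is mounted at the origin on the work surface. World frame = base frame: x ahead of the robot, y to its left, z up, the work surface at z = 0. Lengths are in m, angles in rad, forces in N, time in s.
With the tool pointing down it reaches from about 0.425 to 1.025 m from the base axis. Payload 9.4 kg.
Tool frame: the origin (TCP) lies at the very end of the fingers, on their centre line; the grasp point (between the pads) lies 19 mm behind it (manip.grasp_offset is the distance from the TCP to the grasp point, in m); z points along the fingers, y is the direction in which the jaws open and shut (so a half turn about z gives the same grasp; the last joint's range is limited). The gripper opens to 93 mm and grips with 3 to 60 N. Pads are 15 mm wide; open, the fingers measure 128 mm over their backs; the gripper's body (75 mm by 188 mm) begins 65 mm behind the grasp point.
Start: joints at [-1.342, 0.599, -0.003, 1.599, 0.002, 0.943, -0.08], TCP at [0.218, 0.691, 0.219] pointing down, gripper open.
Joint ranges: [-2.57, 2.57], [-0.35, 1.97], [-1.29, 1.29], [0.11, 2.56], [-1.05, 4.19], [0.11, 1.86], [-2.63, 2.63]. Speed limits (rad/s): [2.22, 2.22, 3.01, 3.01, 3.14, 3.14, 3.14].

## Interface

Orientations are given as a 3x3 rotation matrix whose columns are the frame's x, y, z axes.
In Python, from plant import manip, eyes, close_job, finder gives the robot as it stands.
- The arm moves only by the shell command python3 -m jog 'ROWS'. ROWS is JSON, a list of rows, each an object with "claw": the opening, from 0 (shut) to 1 (fully open); "xyz": the shift along the tool's x, y, z in m, a list of three; "angular": the turn, a rotation vector about the tool's x, y, z in degrees, a list of three. A call has 1 to 8 rows; each row shifts and turns the commanded pose from where the row before left it, along the tool's axes as they then stand; what a row does not reach is not made up. A row lasts 1/12 s, in which the tool goes at most 41.7 mm and 7.16 degrees, less where a joint would pass 70% of its speed; a pose out of reach is approached as far as the arm can. A call with a gripper value outside its range is refused whole. The fingers move at their own pace and stop on an object; the grip force is fixed at half the most. Time passes only in rows, so rows that do not move let the fingers close. It gives the time, the measured TCP pose, the force and the opening at its end, in the units of the state.
- manip.read_state(): the state, without advancing time (a new reading comes with each control period).
- eyes.grab_frame(name): name is "scene" or "top"; returns the picture (400x640x3 uint8, red, green, blue); there is no depth.
- eyes.camera_model(name): a dict with "intrinsics" (3x3 intrinsics, pixels), "T" (4x4, takes a point from camera to world coordinates). Camera axes: x right, y up, looking along -z (the intrinsics and any distortion apply to the point x, -y, -z); pixel columns grow to the right and rows downward; lengths in m; the calibration is good to about 2 mm. A picture is of the moment at which its call begins. camera_model takes no time and is no camera call.
- close_job(): hands the job in, once; it reports no verdict.
Trained networks look in the newest picture that a camera, given by its name, has taken for a name from the list of things; names that differ only in an ending like _2 or _b are one class to them, and where a whole thing is asked for, a point or a joint stands for the part that bears it (a point fixed in the world has none). Each returns a list of dicts, best first, with "conf" (0 to 1); they miss things now and then, are a little off and sometimes report something else, mostly with a low value. They report only what shows in the picture. A call takes as long as a camera call.
- finder.spot_in(target, camera): "centre" ([column, row] as shares, 0 to 1, of the picture: columns of its width, rows of its height, amid what is visible of it).
- finder.silhouettes(target, camera): "pixels" (400x640 bool, what is visible of it) and "centre" ([column, row] as shares, 0 to 1, of the picture: columns of its width, rows of its height, amid what is visible of it).
- finder.place_of(target, camera): "centre" ([column, row] as shares, 0 to 1, of the picture: columns of its width, rows of its height: a listed point, or the origin of a listed thing).
The state is a dict: "time_s": time; "joint_positions": joint angles; "qd": joint speeds; "effort": joint torques, N m; "position": TCP position; "orientation": TCP orientation; "ft_force": force on the tool from outside, world axes, zero at the start; "moment": the same for the moment, N m; "width": finger opening in m.
Only numpy, scipy, OpenCV 4.12 (cv2) and the standard library are available. Lean on these libraries where they do the work, as an engineer would, in place of code of your own. Each camera call takes 0.05 s, during which the arm holds its last target.

## Task

The leather-punching plate on the wooden stand rocks at one of its four corners. Without gripping or lifting anything, press down on the corner ears to find the one that gives, then press the brass shim lever in front of that ear fully flat, and take the hand away. Leave the other three shim levers standing, the plate in its place and the things around it where they are.

Things in the scene. Friction and masses are not known exactly. Their poses are not given: they have to be found in the camera images.
- plate: Loose aluminium plate, 0.9 kg, 184 x 104 x 10 mm, carrying a centred white stone slab 165 x 90 x 12 mm. Origin: centre of the plate's underside, 41 mm above the work surface when level; x away from the robot at yaw 0, y left, z up. Four ears, 10 mm thick, 36 mm long in x, stick out sideways, centred at x +-70, y +-80 mm, outer ends at y +-104 mm. Each ear lies on its own foot.
- corner_near_left (a point): Centre of the top face of the plate's near-left ear (plate frame x -70, y +80 mm), the place to press; 51 mm up when level. Three of the four ears lie on solid feet; one, at any corner, lies on a sunken springy foot: a push of 2 to 4 N makes that ear sink 3.5 mm, and it comes up again when released. Nothing shows this until it is pressed.
- corner_near_right (a point): Centre of the top face of the plate's near-right ear (plate frame x -70, y -80 mm), the place to press; 51 mm up when level. Three of the four ears lie on solid feet; one, at any corner, lies on a sunken springy foot: a push of 2 to 4 N makes that ear sink 3.5 mm, and it comes up again when released. Nothing shows this until it is pressed.
- corner_far_left (a point): Centre of the top face of the plate's far-left ear (plate frame x +70, y +80 mm), the place to press; 51 mm up when level. Three of the four ears lie on solid feet; one, at any corner, lies on a sunken springy foot: a push of 2 to 4 N makes that ear sink 3.5 mm, and it comes up again when released. Nothing shows this until it is pressed.
- corner_far_right (a point): Centre of the top face of the plate's far-right ear (plate frame x +70, y -80 mm), the place to press; 51 mm up when level. Three of the four ears lie on solid feet; one, at any corner, lies on a sunken springy foot: a push of 2 to 4 N makes that ear sink 3.5 mm, and it comes up again when released. Nothing shows this until it is pressed.
- shim_a (a joint): Angle in rad of brass see-saw shim lever a: 0 to 0.02 = standing as found, 0.34 = fully flat. 60 mm from pivot to end; friction holds it where it is put; 6 to 7 N down on its tab moves it. Pressed flat, its hidden inner end rises 4 mm under its ear: this fills the gap under the sunken corner, but jacks a sound corner out of level. Any lever may be at any corner.
- tab_a (a point): Place to press on shim lever a: middle of the top of its 28 x 26 x 5 mm brass tab, 48 mm from the pivot. The lever sticks out from under its ear in plate -x: standing, this point lies about 65 mm in plate -x from the centre of the ear it serves, at the same plate y, 54 mm above the work surface; flat, 68 mm and 37.5 mm.
- shim_b (a joint): Angle in rad of brass see-saw shim lever b: 0 to 0.02 = standing as found, 0.34 = fully flat. 60 mm from pivot to end; friction holds it where it is put; 6 to 7 N down on its tab moves it. Pressed flat, its hidden inner end rises 4 mm under its ear: this fills the gap under the sunken corner, but jacks a sound corner out of level. Any lever may be at any corner.
- tab_b (a point): Place to press on shim lever b: middle of the top of its 28 x 26 x 5 mm brass tab, 48 mm from the pivot. The lever sticks out from under its ear in plate -x: standing, this point lies about 65 mm in plate -x from the centre of the ear it serves, at the same plate y, 54 mm above the work surface; flat, 68 mm and 37.5 mm.
- shim_c (a joint): Angle in rad of brass see-saw shim lever c: 0 to 0.02 = standing as found, 0.34 = fully flat. 60 mm from pivot to end; friction holds it where it is put; 6 to 7 N down on its tab moves it. Pressed flat, its hidden inner end rises 4 mm under its ear: this fills the gap under the sunken corner, but jacks a sound corner out of level. Any lever may be at any corner.
- tab_c (a point): Place to press on shim lever c: middle of the top of its 28 x 26 x 5 mm brass tab, 48 mm from the pivot. The lever sticks out from under its ear in plate -x: standing, this point lies about 65 mm in plate -x from the centre of the ear it serves, at the same plate y, 54 mm above the work surface; flat, 68 mm and 37.5 mm.
- shim_d (a joint): Angle in rad of brass see-saw shim lever d: 0 to 0.02 = standing as found, 0.34 = fully flat. 60 mm from pivot to end; friction holds it where it is put; 6 to 7 N down on its tab moves it. Pressed flat, its hidden inner end rises 4 mm under its ear: this fills the gap under the sunken corner, but jacks a sound corner out of level. Any lever may be at any corner.
- tab_d (a point): Place to press on shim lever d: middle of the top of its 28 x 26 x 5 mm brass tab, 48 mm from the pivot. The lever sticks out from under its ear in plate -x: standing, this point lies about 65 mm in plate -x from the centre of the ear it serves, at the same plate y, 54 mm above the work surface; flat, 68 mm and 37.5 mm.
- tin: Round yellow wax tin, 63 mm across, 22 mm high, on the stone slab. Bystander. Origin at its underside.
- jar: Amber glass jar with grey cap, 54 mm across, 62 mm high, behind the stand. Bystander. Origin at its underside.
- glue: White glue bottle with orange cap, 44 mm across, 90 mm high, behind the stand. Bystander. Origin at its underside.
- brush: Dark wooden brush, 120 x 46 x 30 mm, left of the stand. Bystander. Origin at its underside.
- mallet: Rubber mallet lying down, about 260 mm long, head 56 mm across; origin on the handle's line. Bystander. Origin at its underside.
- punches: Wooden block 50 x 130 x 40 mm with five steel punches standing 60 mm out of it. Bystander. Origin at its underside.

How it is judged:
By the outcome, as a careful person would: the job done as asked, in the order asked, and still so for the second after the job is handed in, with the robot touching nothing.
It also fails if it takes over 54 s, if anything falls off the work surface, if the arm or the gripper's body presses on something with over 40 N, if the wrist force passes 120 N, or if a joint passes its speed limit or range.

## Working session

There is one attempt and no reset: what is moved stays moved. The work goes in short steps, Python scripts to look and compute and a shell command to move; the robot and the scene stay as the last step left them, time stands still between calls to the robot, and variables do not carry over. Pictures are saved under pics/ and viewed, and the job is handed in when it is done.

```bash
ls; mkdir -p pics; python3 - <<'E'
from plant import manip, eyes, finder
import cv2,numpy as np
for n in("scene","top"):
    im=eyes.grab_frame(n); cv2.imwrite(f"pics/{n}0.png",im[:,:,::-1])
    m=eyes.camera_model(n); print(n,np.round(m["intrinsics"],1).tolist(),np.round(m["T"],4).tolist(), [k for k in m])
    for t in ["plate","corner_near_left","corner_near_right","corner_far_left","corner_far_right","tab_a"]:
        r=finder.place_of(t,n); print(t,[(round(d["conf"],2),round(d["centre"][0]*640,1),round(d["centre"][1]*400,1)) for d in r[:5]])
s=manip.read_state()
for k,v in s.items(): print(k,np.round(v,4).tolist())
E
```

```text
pics
scene [[480.5, 0.0, 310.4], [0.0, 480.5, 200.9], [0.0, 0.0, 1.0]] [[0.8153, -0.4224, 0.396, 1.1017], [0.5789, 0.5845, -0.5686, -0.714], [0.0087, 0.6928, 0.7211, 1.0207], [0.0, 0.0, 0.0, 1.0]] ['intrinsics', 'T']
plate [(0.7, 265.8, 244.4), (0.65, 292.6, 315.6)]
corner_near_left [(0.67, 271.4, 208.5)]
corner_near_right [(0.55, 222.3, 247.1)]
corner_far_left [(0.92, 311.5, 245.0)]
corner_far_right []
tab_a [(0.73, 261.0, 244.4), (0.68, 292.3, 229.5), (0.64, 209.2, 230.2), (0.54, 254.0, 203.5), (0.47, 245.4, 267.1)]
top [[374.2, 0.0, 320.4], [0.0, 374.2, 202.0], [0.0, 0.0, 1.0]] [[-0.0235, 0.9967, -0.0776, 0.5147], [-0.9997, -0.0228, 0.0103, 0.0112], [0.0085, 0.0779, 0.9969, 1.2174], [0.0, 0.0, 0.0, 1.0]] ['intrinsics', 'T']
plate [(0.93, 364.8, 213.3)]
corner_near_left [(0.81, 335.9, 230.0)]
corner_near_right [(0.61, 385.0, 236.4)]
corner_far_left [(0.94, 344.8, 184.5), (0.6, 343.9, 204.7)]
corner_far_right [(0.93, 393.6, 191.0), (0.42, 392.7, 212.7)]
tab_a [(0.67, 343.6, 210.5), (0.64, 389.2, 257.1), (0.54, 339.0, 255.8), (0.47, 395.9, 214.4), (0.34, 370.4, 214.0)]
time_s 0.7
joint_positions [-1.3417, 0.5992, -0.0025, 1.5994, 0.0018, 0.9429, -0.0798]
qd [-0.0003, -0.0007, 0.0014, 0.0004, -0.0006, -0.0009, -0.0001]
effort [-0.0015, -76.4577, 1.4956, -25.2673, -0.0524, 0.0102, 0.0]
position [0.2183, 0.6914, 0.2187]
orientation [[-0.9536, 0.301, 0.0], [0.301, 0.9536, 0.0001], [-0.0, 0.0001, -1.0]]
ft_force [0.5451, -0.0028, 0.1748]
moment [-0.0386, 0.0017, 0.0329]
width 0.0929
```

View pics/scene0.png

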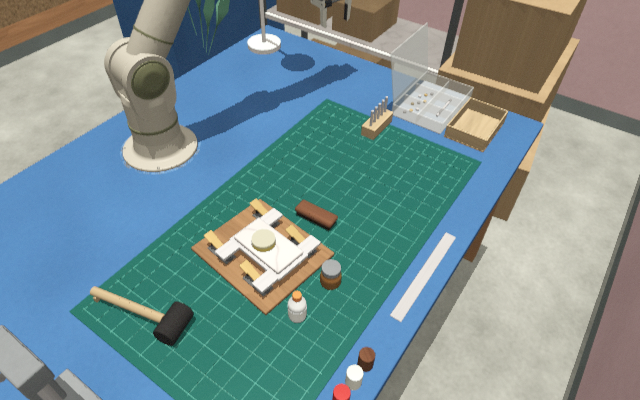

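View pics/top0.png

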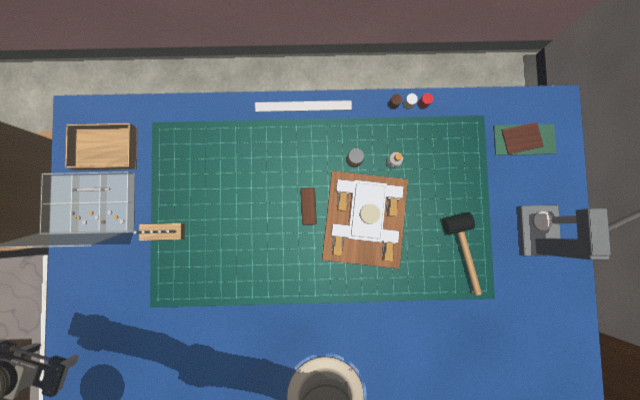

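```bash
python3 - <<'E'
import cv2
a=cv2.imread("pics/top0.png")[160:285,300:440]; b=cv2.imread("pics/scene0.png")[150:320,170:360]
cv2.imwrite("pics/tz.png",cv2.resize(a,None,fx=4.2,fy=4.2,interpolation=cv2.INTER_CUBIC));cv2.imwrite("pics/sz.png",cv2.resize(b,None,fx=3.5,fy=3.5,interpolation=cv2.INTER_CUBIC))
E
```

```text
(no output)
```

View pics/tz.png

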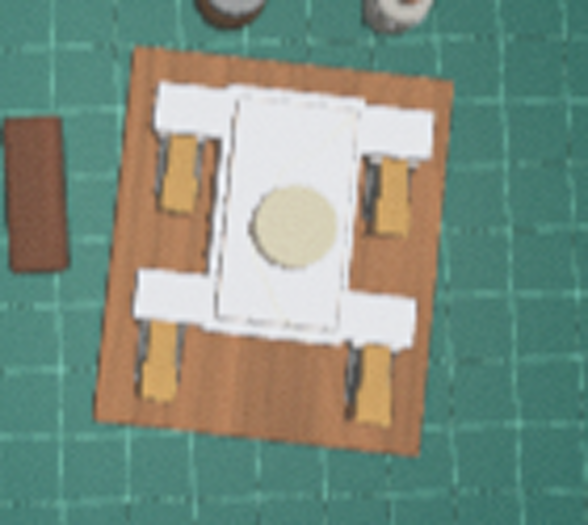

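View pics/sz.png

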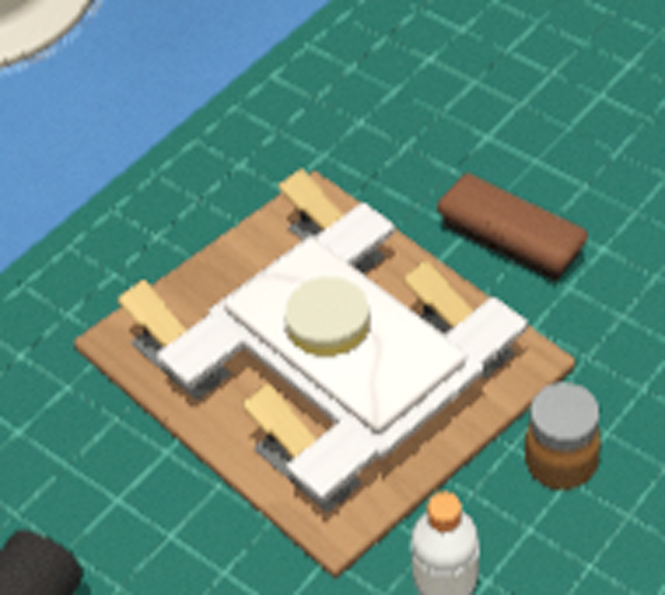

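```bash
cat > h.py <<'E'
import numpy as np
def proj(m,P):
    T=np.array(m["T"]);K=np.array(m["intrinsics"]);c=(np.asarray(P)-T[:3,3])@T[:3,:3]
    return np.c_[K[0,2]+K[0,0]*c[:,0]/-c[:,2],K[1,2]+K[1,1]*-c[:,1]/-c[:,2]]
def world(p,P):
    c,s=np.cos(p[2]),np.sin(p[2]);P=np.asarray(P,float)
    return np.c_[p[0]+c*P[:,0]-s*P[:,1],p[1]+s*P[:,0]+c*P[:,1],P[:,2]]
E
python3 - <<'E'
from plant import eyes
from h import *
from scipy.optimize import least_squares
L=np.array([[.088,.104,.051],[.052,.104,.051],[.088,-.104,.051],[.052,-.104,.051],[-.052,.104,.051],[-.088,.104,.051],[-.052,-.104,.051],[-.088,-.104,.051]])
t=np.array([[157,83],[155,132],[434,112],[431,158],[137,268],[134,318],[417,298],[412,347]])/4.2+[300,160]
s=np.array([[525,322],[493,297],[322,498],[290,463],[393,232],[358,204],[200,385],[160,355]])/3.5+[170,150]
M={n:eyes.camera_model(n) for n in("top","scene")}
for obs in({"top":t},{"scene":s},{"top":t,"scene":s}):
    f=lambda p:np.concatenate([(proj(M[n],world(p,L))-o).ravel() for n,o in obs.items()])
    r=least_squares(f,[.5,-.1,0]);print(list(obs),r.x,np.round(r.fun,1))
p=r.x;np.save("pose.npy",p)
for n,q in dict(NL=(-.07,.08),NR=(-.07,-.08),FL=(.07,.08),FR=(.07,-.08)).items():
    print(n,world(p,[[*q,.051]]).round(4),"tab",world(p,[[q[0]-.065,q[1],.054]]).round(4),"slab/tin")
E
```

```text
['top'] [ 0.57403296 -0.14819144 -0.12819788] [ 0.1 -0.1 -0.5 -0.4  0.  -0.1 -0.3  0.3  0.4  0.2 -0.1 -0.1  0.1  0.1
  0.3 -0. ]
['scene'] [ 0.5770132  -0.14516841 -0.12153511] [ 1.3 -0.2  0.1 -0.3  1.1 -0.1 -0.2  1.2  0.5 -1.7  1.2 -0.3 -2.9 -0.2
 -0.8  0.6]
['top', 'scene'] [ 0.5758375  -0.14637929 -0.12428829] [-0.6 -0.5 -1.2 -0.9 -0.7 -0.7 -0.9 -0.4 -0.2 -0.2 -0.6 -0.5 -0.4 -0.6
 -0.2 -0.7  0.7  0.  -0.4 -0.1  0.2  0.  -1.   1.3 -0.  -1.6  0.7 -0.2
 -3.7 -0.2 -1.5  0.6]
NL [[ 0.5163 -0.0583  0.051 ]] tab [[ 0.4518 -0.0503  0.054 ]] slab/tin
NR [[ 0.4965 -0.2171  0.051 ]] tab [[ 0.432 -0.209  0.054]] slab/tin
FL [[ 0.6552 -0.0757  0.051 ]] tab [[ 0.5907 -0.0676  0.054 ]] slab/tin
FR [[ 0.6354 -0.2344  0.051 ]] tab [[ 0.5709 -0.2264  0.054 ]] slab/tin
```

```bash
python3 -m jog '[{"claw":0,"xyz":[0,0,0],"angular":[0,0,-5.15]},{"claw":0,"xyz":[0,0,0],"angular":[0,0,-5.15]},{"claw":0,"xyz":[-0.0195,-0.0353,0],"angular":[0,0,0]},{"claw":0,"xyz":[-0.0195,-0.0353,0],"angular":[0,0,0]},{"claw":0,"xyz":[-0.0195,-0.0353,0],"angular":[0,0,0]},{"claw":0,"xyz":[-0.0195,-0.0353,0],"angular":[0,0,0]},{"claw":0,"xyz":[-0.0195,-0.0353,0],"angular":[0,0,0]},{"claw":0,"xyz":[-0.0195,-0.0353,0],"angular":[0,0,0]}]'
```

```text
time_s: 1.37
position: [0.3082, 0.4648, 0.2188]
orientation: [[-0.992, 0.126, 0.0], [0.126, 0.992, 0.0], [-0.0, 0.0, -1.0]]
ft_force: [0.7, 0.1, -0.3]
width: 0.0443
```

```bash
python3 -m jog '[{"claw":0,"xyz":[-0.0195,-0.0353,0],"angular":[0,0,0]},{"claw":0,"xyz":[-0.0195,-0.0353,0],"angular":[0,0,0]},{"claw":0,"xyz":[-0.0195,-0.0353,0],"angular":[0,0,0]},{"claw":0,"xyz":[-0.0195,-0.0353,0],"angular":[0,0,0]},{"claw":0,"xyz":[-0.0195,-0.0353,0],"angular":[0,0,0]},{"claw":0,"xyz":[-0.0195,-0.0353,0],"angular":[0,0,0]},{"claw":0,"xyz":[-0.0195,-0.0353,0],"angular":[0,0,0]},{"claw":0,"xyz":[-0.0195,-0.0353,0],"angular":[0,0,0]}]'
```

```text
time_s: 2.03
position: [0.4275, 0.1649, 0.219]
orientation: [[-0.992, 0.126, 0.001], [0.126, 0.992, 0.0], [-0.001, 0.0, -1.0]]
ft_force: [0.8, 0.4, 0.6]
width: 0.0001
```

```bash
python3 -m jog '[{"claw":0,"xyz":[-0.0195,-0.0353,0.01],"angular":[0,0,0]},{"claw":0,"xyz":[-0.0195,-0.0353,0.01],"angular":[0,0,0]},{"claw":0,"xyz":[-0.0195,-0.0353,0.01],"angular":[0,0,0]},{"claw":0,"xyz":[-0.0195,-0.0353,0.01],"angular":[0,0,0]},{"claw":0,"xyz":[-0.0195,-0.0353,0.01],"angular":[0,0,0]},{"claw":0,"xyz":[-0.0195,-0.0353,0.01],"angular":[0,0,0]},{"claw":0,"xyz":[0,0,0],"angular":[0,0,0]},{"claw":0,"xyz":[0,0,0],"angular":[0,0,0]}]'; python3 - <<'E'
from plant import eyes
import cv2
for n in("scene","top"):
    im=eyes.grab_frame(n); cv2.imwrite(f"pics/{n}1.png",im[:,:,::-1])
a=cv2.imread("pics/top1.png")[160:285,300:440]; b=cv2.imread("pics/scene1.png")[120:290,170:360]
cv2.imwrite("pics/tz1.png",cv2.resize(a,None,fx=4.2,fy=4.2,interpolation=cv2.INTER_CUBIC));cv2.imwrite("pics/sz1.png",cv2.resize(b,None,fx=3.5,fy=3.5,interpolation=cv2.INTER_CUBIC))
E
```

```text
time_s: 2.7
position: [0.5166, -0.0606, 0.1581]
orientation: [[-0.991, 0.131, -0.001], [0.131, 0.991, -0.001], [0.001, -0.001, -1.0]]
ft_force: [-0.6, 0.4, 0.1]
width: 0.0009
```

View pics/sz1.png

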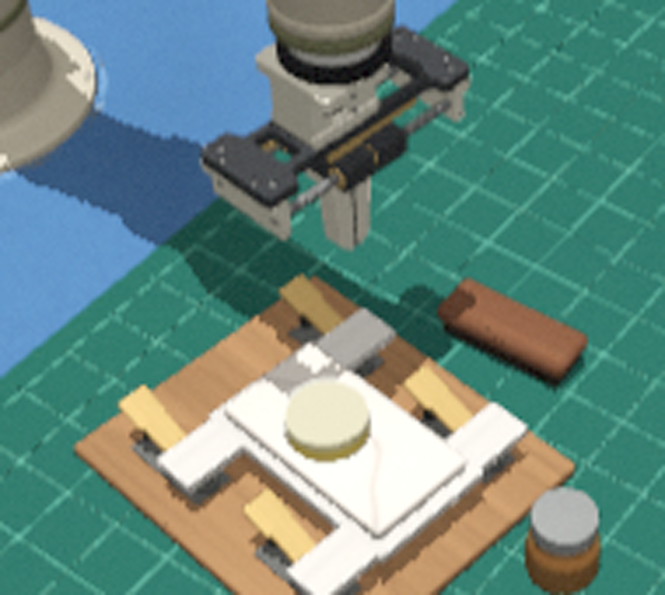

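View pics/scene1.png

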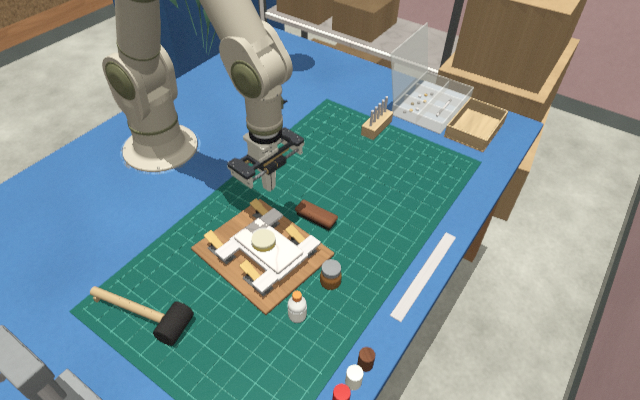

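```bash
python3 -m jog '[{"claw":0,"xyz":[0,0.001,0.03],"angular":[0,0,0]},{"claw":0,"xyz":[0,0.001,0.03],"angular":[0,0,0]},{"claw":0,"xyz":[0,0,0.025],"angular":[0,0,0]},{"claw":0,"xyz":[0,0,0.012],"angular":[0,0,0]},{"claw":0,"xyz":[0,0,0.005],"angular":[0,0,0]},{"claw":0,"xyz":[0,0,0],"angular":[0,0,0]},{"claw":0,"xyz":[0,0,0],"angular":[0,0,0]}]'
```

```text
time_s: 3.38
position: [0.517, -0.0549, 0.0574]
orientation: [[-0.992, 0.124, 0.001], [0.124, 0.992, 0.0], [-0.001, 0.0, -1.0]]
ft_force: [-1.0, -0.1, 0.7]
width: 0.0007
```

```bash
python3 -m jog '[{"claw":0,"xyz":[0,0,0.001],"angular":[0,0,0]},{"claw":0,"xyz":[0,0,0.001],"angular":[0,0,0]},{"claw":0,"xyz":[0,0,0.001],"angular":[0,0,0]},{"claw":0,"xyz":[0,0,0],"angular":[0,0,0]}]'
```

```text
time_s: 3.72
position: [0.5169, -0.0561, 0.0541]
orientation: [[-0.992, 0.126, 0.001], [0.126, 0.992, -0.0], [-0.001, 0.0, -1.0]]
ft_force: [0.8, 0.6, -0.1]
width: 0.0006
```

```bash
for i in 1; do :; done; python3 -m jog '[{"claw":0,"xyz":[0,0,0.001],"angular":[0,0,0]},{"claw":0,"xyz":[0,0,0.001],"angular":[0,0,0]},{"claw":0,"xyz":[0,0,0.001],"angular":[0,0,0]},{"claw":0,"xyz":[0,0,0],"angular":[0,0,0]}]'
```

```text
time_s: 4.05
position: [0.5168, -0.0561, 0.0512]
orientation: [[-0.992, 0.126, 0.001], [0.126, 0.992, -0.0], [-0.001, 0.0, -1.0]]
ft_force: [-1.2, 0.6, 11.8]
width: 0.0006
```

```bash
python3 -m jog '[{"claw":0,"xyz":[0,0,0.001],"angular":[0,0,0]},{"claw":0,"xyz":[0,0,0],"angular":[0,0,0]}]'
```

```text
time_s: 4.22
position: [0.5168, -0.0562, 0.0511]
orientation: [[-0.992, 0.126, 0.001], [0.126, 0.992, 0.0], [-0.001, 0.0, -1.0]]
ft_force: [-4.2, 1.4, 24.1]
width: 0.0006
```

```bash
python3 -m jog '[{"claw":0,"xyz":[0,0,-0.03],"angular":[0,0,0]},{"claw":0,"xyz":[0,0,-0.03],"angular":[0,0,0]},{"claw":0,"xyz":[0,-0.0404,0],"angular":[0,0,0]},{"claw":0,"xyz":[0,-0.0404,0],"angular":[0,0,0]},{"claw":0,"xyz":[0,-0.0404,0],"angular":[0,0,0]},{"claw":0,"xyz":[0,-0.0404,0],"angular":[0,0,0]},{"claw":0,"xyz":[0,0,0],"angular":[0,0,0]},{"claw":0,"xyz":[0,0,0],"angular":[0,0,0]}]'
```

```text
time_s: 4.88
position: [0.4954, -0.2194, 0.1095]
orientation: [[-0.991, 0.131, -0.0], [0.131, 0.991, -0.001], [0.0, -0.001, -1.0]]
ft_force: [-0.4, 0.9, 0.4]
width: 0.0005
```

```bash
python3 -m jog '[{"claw":0,"xyz":[0,0,0.025],"angular":[0,0,0]},{"claw":0,"xyz":[0,0,0.02],"angular":[0,0,0]},{"claw":0,"xyz":[0,0,0.008],"angular":[0,0,0]},{"claw":0,"xyz":[0,0,0.002],"angular":[0,0,0]},{"claw":0,"xyz":[0,0,0],"angular":[0,0,0]},{"claw":0,"xyz":[0,0,0],"angular":[0,0,0]}]'
```

```text
time_s: 5.38
position: [0.4968, -0.2158, 0.0552]
orientation: [[-0.992, 0.125, 0.0], [0.125, 0.992, -0.0], [-0.0, 0.0, -1.0]]
ft_force: [-0.0, 0.7, -0.3]
width: 0.0005
```

```bash
python3 -m jog '[{"claw":0,"xyz":[0,0,0.001],"angular":[0,0,0]},{"claw":0,"xyz":[0,0,0.001],"angular":[0,0,0]},{"claw":0,"xyz":[0,0,0.001],"angular":[0,0,0]},{"claw":0,"xyz":[0,0,0.001],"angular":[0,0,0]},{"claw":0,"xyz":[0,0,0],"angular":[0,0,0]}]'
```

```text
time_s: 5.8
position: [0.4967, -0.2165, 0.0513]
orientation: [[-0.992, 0.126, 0.001], [0.126, 0.992, -0.0], [-0.001, -0.0, -1.0]]
ft_force: [-0.9, 0.4, 7.4]
width: 0.0005
```

```bash
python3 -m jog '[{"claw":0,"xyz":[0,0,0.001],"angular":[0,0,0]},{"claw":0,"xyz":[0,0,0],"angular":[0,0,0]}]'
```

```text
time_s: 5.97
position: [0.4967, -0.2165, 0.0511]
orientation: [[-0.992, 0.126, 0.001], [0.126, 0.992, -0.0], [-0.001, -0.0, -1.0]]
ft_force: [-3.0, 0.9, 19.8]
width: 0.0008
```

```bash
python3 -m jog '[{"claw":0,"xyz":[0,0,-0.025],"angular":[0,0,0]},{"claw":0,"xyz":[0,0,-0.025],"angular":[0,0,0]},{"claw":0,"xyz":[-0.035,0,0],"angular":[0,0,0]},{"claw":0,"xyz":[-0.035,0,0],"angular":[0,0,0]},{"claw":0,"xyz":[-0.035,0,0],"angular":[0,0,0]},{"claw":0,"xyz":[-0.035,0,0],"angular":[0,0,0]},{"claw":0,"xyz":[0,0,0],"angular":[0,0,0]},{"claw":0,"xyz":[0,0,0],"angular":[0,0,0]}]'
```

```text
time_s: 6.63
position: [0.6366, -0.2337, 0.0992]
orientation: [[-0.992, 0.125, 0.001], [0.125, 0.992, 0.0], [-0.001, 0.0, -1.0]]
ft_force: [-0.5, -0.2, -1.5]
width: 0.0002
```

```bash
python3 -m jog '[{"claw":0,"xyz":[0,0,0.025],"angular":[0,0,0]},{"claw":0,"xyz":[0,0,0.015],"angular":[0,0,0]},{"claw":0,"xyz":[0,0,0.004],"angular":[0,0,0]},{"claw":0,"xyz":[0,0,0.001],"angular":[0,0,0]},{"claw":0,"xyz":[0,0,0],"angular":[0,0,0]},{"claw":0,"xyz":[0,0,0],"angular":[0,0,0]}]'
```

```text
time_s: 7.13
position: [0.6354, -0.2343, 0.0557]
orientation: [[-0.992, 0.126, 0.001], [0.126, 0.992, -0.0], [-0.001, -0.0, -1.0]]
ft_force: [-0.3, -0.1, -0.8]
width: 0.0009
```

```bash
python3 -m jog '[{"claw":0,"xyz":[0,0,0.001],"angular":[0,0,0]},{"claw":0,"xyz":[0,0,0.001],"angular":[0,0,0]},{"claw":0,"xyz":[0,0,0.001],"angular":[0,0,0]},{"claw":0,"xyz":[0,0,0.001],"angular":[0,0,0]},{"claw":0,"xyz":[0,0,0],"angular":[0,0,0]}]'
```

```text
time_s: 7.55
position: [0.6355, -0.2341, 0.0507]
orientation: [[-0.992, 0.126, 0.0], [0.126, 0.992, -0.0], [-0.0, -0.0, -1.0]]
ft_force: [0.2, -0.1, 1.5]
width: 0.0004
```

```bash
python3 -m jog '[{"claw":0,"xyz":[0,0,0.001],"angular":[0,0,0]},{"claw":0,"xyz":[0,0,0],"angular":[0,0,0]}]'
```

```text
time_s: 7.72
position: [0.6356, -0.2341, 0.0497]
orientation: [[-0.992, 0.126, 0.001], [0.126, 0.992, -0.0], [-0.001, -0.0, -1.0]]
ft_force: [0.2, 0.1, 1.3]
width: -0.0
```

```bash
python3 -m jog '[{"claw":0,"xyz":[0,0,0.001],"angular":[0,0,0]},{"claw":0,"xyz":[0,0,0],"angular":[0,0,0]}]'
```

```text
time_s: 7.88
position: [0.6356, -0.2342, 0.0487]
orientation: [[-0.992, 0.126, 0.001], [0.126, 0.992, -0.0], [-0.001, -0.0, -1.0]]
ft_force: [0.8, -1.5, 4.0]
width: 0.0007
```

```bash
python3 -m jog '[{"claw":0,"xyz":[0,0,0.001],"angular":[0,0,0]},{"claw":0,"xyz":[0,0,0],"angular":[0,0,0]}]'
```

```text
time_s: 8.05
position: [0.6356, -0.2342, 0.0481]
orientation: [[-0.992, 0.126, 0.001], [0.126, 0.992, -0.0], [-0.001, -0.0, -1.0]]
ft_force: [1.5, -0.9, 5.5]
width: 0.0005
```

```bash
python3 -m jog '[{"claw":0,"xyz":[0,0,-0.025],"angular":[0,0,0]},{"claw":0,"xyz":[0,0,-0.025],"angular":[0,0,0]},{"claw":0,"xyz":[0.033,0,0],"angular":[0,0,0]},{"claw":0,"xyz":[0.033,0,0],"angular":[0,0,0]},{"claw":0,"xyz":[0,0,0],"angular":[0,0,0]},{"claw":0,"xyz":[0,0,0],"angular":[0,0,0]}]'
python3 - <<'E'
from plant import eyes
from h import *
import cv2
for n in("top","scene"):
    m=eyes.camera_model(n)
    print(n,proj(m,world([.575,-.147,-.126],[[.005,-.08,.054],[.018,-.08,.05],[-.007,-.08,.058]])).round(1))
    im=eyes.grab_frame(n); cv2.imwrite(f"pics/{n}2.png",im[:,:,::-1])
b=cv2.imread("pics/scene2.png")[150:320,170:360]
cv2.imwrite("pics/sz2.png",cv2.resize(b,None,fx=3.5,fy=3.5,interpolation=cv2.INTER_CUBIC))
E
```

```text
time_s: 8.55
position: [0.5679, -0.2255, 0.0977]
orientation: [[-0.992, 0.126, -0.002], [0.126, 0.992, 0.0], [0.002, 0.0, -1.0]]
ft_force: [0.3, 0.1, 0.8]
width: 0.0007
top [[393.2 211.6]
 [393.3 207.6]
 [393.1 215.4]]
scene [[245.5 266. ]
 [249.2 269.9]
 [242.1 262.3]]
```

View pics/sz2.png

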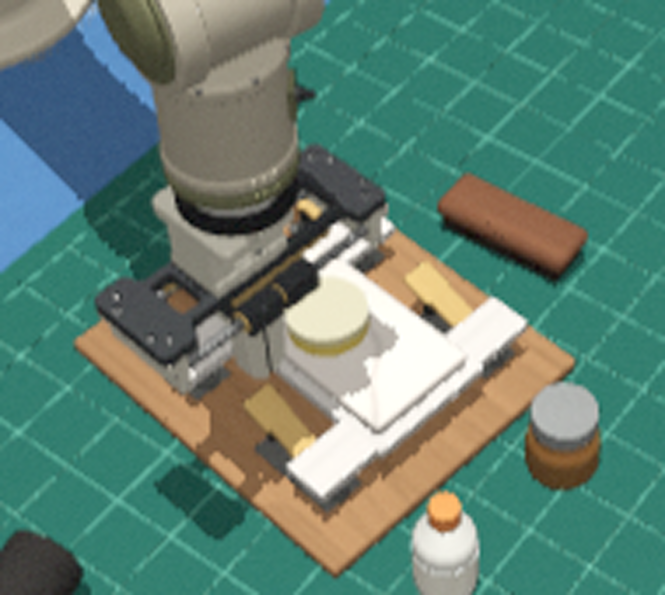

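```bash
python3 -m jog '[{"claw":0,"xyz":[0,0,0.02],"angular":[0,0,0]},{"claw":0,"xyz":[0,0,0.015],"angular":[0,0,0]},{"claw":0,"xyz":[0,0,0.004],"angular":[0,0,0]},{"claw":0,"xyz":[0,0,0.003],"angular":[0,0,0]},{"claw":0,"xyz":[0,0,0.003],"angular":[0,0,0]},{"claw":0,"xyz":[0.001,0,0.003],"angular":[0,0,0]},{"claw":0,"xyz":[0,0,0],"angular":[0,0,0]}]'
```

```text
time_s: 9.23
position: [0.5693, -0.2254, 0.05]
orientation: [[-0.992, 0.125, 0.0], [0.125, 0.992, 0.0], [-0.0, 0.0, -1.0]]
ft_force: [0.4, 1.3, 1.1]
width: 0.0007
```

```bash
python3 -m jog '[{"claw":0,"xyz":[0,0,0.003],"angular":[0,0,0]},{"claw":0,"xyz":[0,0,0.002],"angular":[0,0,0]},{"claw":0,"xyz":[0.001,0,0.002],"angular":[0,0,0]},{"claw":0,"xyz":[0,0,0],"angular":[0,0,0]}]'
```

```text
time_s: 9.57
position: [0.5683, -0.2254, 0.0431]
orientation: [[-0.992, 0.126, 0.001], [0.126, 0.992, -0.0], [-0.001, -0.0, -1.0]]
ft_force: [-1.4, 0.5, 2.4]
width: 0.0003
```

```bash
python3 -m jog '[{"claw":0,"xyz":[0,0,0.002],"angular":[0,0,0]},{"claw":0,"xyz":[0,0,0.002],"angular":[0,0,0]},{"claw":0,"xyz":[0,0,0.001],"angular":[0,0,0]}]'
```

```text
time_s: 9.82
position: [0.5677, -0.2253, 0.0381]
orientation: [[-0.992, 0.126, -0.0], [0.126, 0.992, 0.0], [0.0, 0.0, -1.0]]
ft_force: [-3.1, 1.7, 6.4]
width: 0.0004
```

```bash
python3 -m jog '[{"claw":0,"xyz":[0,0,0.001],"angular":[0,0,0]},{"claw":0,"xyz":[0,0,0],"angular":[0,0,0]}]'
```

```text
time_s: 9.98
position: [0.5677, -0.2254, 0.0375]
orientation: [[-0.992, 0.126, -0.0], [0.126, 0.992, 0.0], [0.0, 0.0, -1.0]]
ft_force: [-4.3, 1.6, 8.2]
width: 0.0008
```

```bash
python3 -m jog '[{"claw":0,"xyz":[0,0,0.001],"angular":[0,0,0]},{"claw":0,"xyz":[0,0,0],"angular":[0,0,0]}]'
```

```text
time_s: 10.15
position: [0.5677, -0.2253, 0.0373]
orientation: [[-0.992, 0.126, 0.0], [0.126, 0.992, 0.0], [-0.0, 0.0, -1.0]]
ft_force: [-6.9, 2.9, 17.6]
width: 0.0003
```

```bash
python3 -m jog '[{"claw":0,"xyz":[0,0,0.001],"angular":[0,0,0]},{"claw":0,"xyz":[0,0,0],"angular":[0,0,0]}]'
```

```text
time_s: 10.32
position: [0.5678, -0.2254, 0.037]
orientation: [[-0.992, 0.126, 0.0], [0.126, 0.992, -0.0], [-0.0, -0.0, -1.0]]
ft_force: [-7.4, 2.5, 26.4]
width: 0.0003
```

```bash
python3 -m jog '[{"claw":0,"xyz":[0,0,-0.005],"angular":[0,0,0]},{"claw":0,"xyz":[0,0,-0.03],"angular":[0,0,0]},{"claw":0,"xyz":[0,0,-0.04],"angular":[0,0,0]},{"claw":0,"xyz":[0,0,-0.04],"angular":[0,0,0]},{"claw":0,"xyz":[0,0.04,-0.01],"angular":[0,0,0]},{"claw":0,"xyz":[0,0.04,0],"angular":[0,0,0]},{"claw":0,"xyz":[0,0.04,0],"angular":[0,0,0]},{"claw":0,"xyz":[0,0.04,0],"angular":[0,0,0]}]'
```

```text
time_s: 10.98
position: [0.5887, -0.0653, 0.1607]
orientation: [[-0.992, 0.127, 0.002], [0.127, 0.992, -0.0], [-0.002, 0.0, -1.0]]
ft_force: [0.3, 1.1, -0.8]
width: 0.0003
```

```bash
python3 -m jog '[{"claw":0,"xyz":[0,0.04,0],"angular":[0,0,0]},{"claw":0,"xyz":[0,0.04,0],"angular":[0,0,0]},{"claw":0,"xyz":[0,0.04,0],"angular":[0,0,0]},{"claw":0,"xyz":[0,0.04,0],"angular":[0,0,0]},{"claw":0,"xyz":[0,0.04,0],"angular":[0,0,0]},{"claw":0,"xyz":[0,0.04,0],"angular":[0,0,0]},{"claw":0,"xyz":[0,0.04,0],"angular":[0,0,0]},{"claw":0,"xyz":[0,0.04,0],"angular":[0,0,0]}]'; python3 - <<'E'
from plant import eyes
import cv2
for n in("scene","top"):
    im=eyes.grab_frame(n); cv2.imwrite(f"pics/{n}3.png",im[:,:,::-1])
a=cv2.imread("pics/top3.png")[160:285,300:440]; b=cv2.imread("pics/scene3.png")[150:320,170:360]
cv2.imwrite("pics/tz3.png",cv2.resize(a,None,fx=4.2,fy=4.2,interpolation=cv2.INTER_CUBIC));cv2.imwrite("pics/sz3.png",cv2.resize(b,None,fx=3.5,fy=3.5,interpolation=cv2.INTER_CUBIC))
E
```

```text
time_s: 11.65
position: [0.6285, 0.2531, 0.1601]
orientation: [[-0.992, 0.125, 0.001], [0.125, 0.992, 0.0], [-0.001, 0.0, -1.0]]
ft_force: [0.9, -0.7, -0.2]
width: 0.0004
```

View pics/sz3.png

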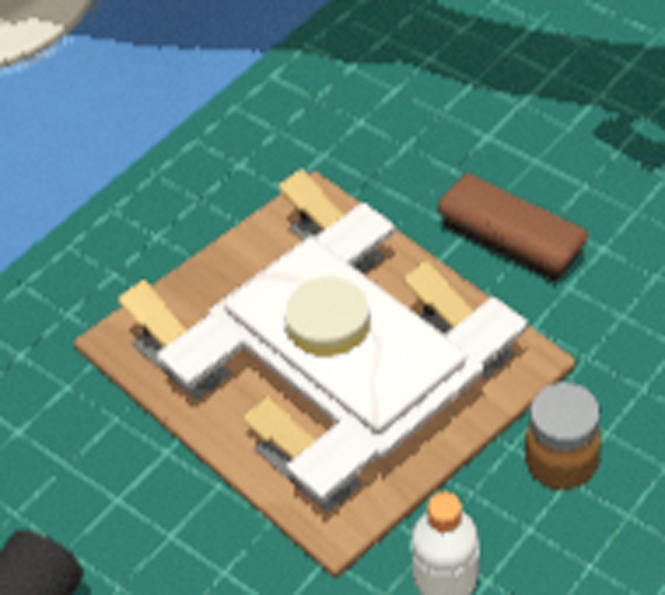

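View pics/tz3.png

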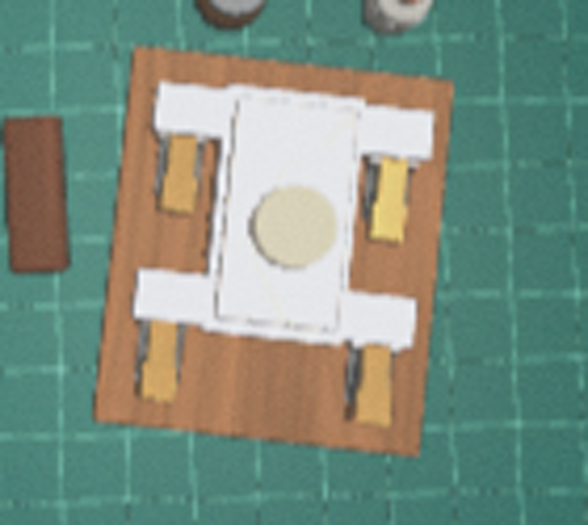

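```bash
python3 - <<'E'
from plant import eyes
from h import *
P=[.575,-.147,-.126]
for n,k in(("top",4.2),("scene",3.5)):
    m=eyes.camera_model(n)
    a=lambda q:proj(m,world(P,[q]))[0]
    off=[300,160] if n=="top" else [170,150]
    print(n,"centre flat",((a([.002,-.08,.0375])-off)*k).round(),"standing",((a([.005,-.08,.054])-off)*k).round(),
     "end standing",((a([.07-.065-.0113,-.08,.0581])-off)*k).round(),"end flat",((a([.002-.012,-.08,.0375])-off)*k).round())
import cv2
a=cv2.imread("pics/scene0.png")[245:300,220:290];b=cv2.imread("pics/scene3.png")[245:300,220:290]
cv2.imwrite("pics/cmp.png",cv2.resize(np.hstack([a,b]),None,fx=5.7,fy=5.7,interpolation=cv2.INTER_CUBIC))
E
```

```text
top centre flat [387. 222.] standing [391. 217.] end standing [391. 232.] end flat [385. 238.]
scene centre flat [263. 417.] standing [264. 406.] end standing [253. 394.] end flat [252. 408.]
```

View pics/cmp.png

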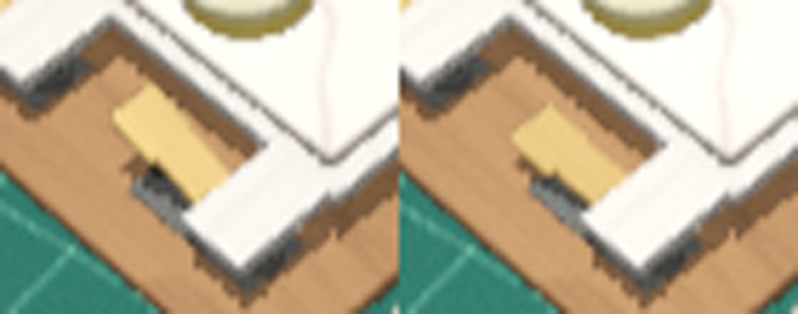

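```bash
python3 -c "
from plant import close_job,manip
s=manip.read_state();print(s['ft_force'],s['position']);print(close_job())"
```

```text
[-0.24545191  0.23520122  0.25466053] [0.627615   0.26046884 0.159683  ]
the job is handed in; nothing more can be done
None
```

The far-right corner is the one that rocks. I pressed its shim lever flat, moved the hand clear and handed the job in at about 12 s.

- **Finding the corner:** With shut fingers, near-left and near-right were solid, with about 20–24 N and no sinking at 51 mm. Far-right sank about 3 mm, to 48 mm, under 4–5 N. I did not press far-left, because far-right was already clear.
- **Pressing the shim:** The lever in front of the far-right ear went down to 37.5 mm at about 8 N. It then met a hard stop at 37.0 mm with 26 N, which matches the height given for fully flat.
- **Last checks:** In both final pictures the tab has moved almost exactly as expected for flat: 3.5 px against 4 px in the scene view, and matching in the top view. The other three levers are still standing. The plate, tin and the neighbouring things in those close-up pictures look unmoved, and the hand is about 16 cm above the mat with no force on it. I did not compare the mallet and punch block in the final pictures; the arm stayed well away from them.
- **Not checked:** I did not press the far-right ear again afterwards to feel that it no longer gives. No check failed.

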